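Draw the used filter cartridge out of the dust extractor with its puller

TASK

The used filter in the desk dust extractor is due for a change. Take the puller key from its stand, screw it clockwise into the brass insert in the filter cartridge until its collar sits home on the cartridge's top (with a light hand: forced at a wrong start or overtightened, the insert would turn in its plastic seat, and it must not), draw the cartridge straight up out of its well, and stand it upright on the floor of the steel tray, without dropping it and with the puller still screwed in. Leave the bottles and other things on the table where they are.

Things in the scene. Friction and masses are not known exactly. Their poses are not given: they have to be found in the camera images.
- extractor: desk dust extractor, fixed: white rounded casing, its flat top 76 mm above the table, with a round barred grille in the front part of the top and a square filter well in the rear part. Origin on the table under the axis of the well, z up; from there the casing reaches 160 mm to -x (grille side), 64 mm to +x and 92 mm to either side
- well (a point): centre of the well's opening, 76 mm above the table. The well is a vertical shaft 66 mm square whose floor is 8 mm above the table. Spring-backed felt seals in its two y walls grip the cartridge: drawing it straight up takes about 10 to 15 N at first, weight included, less as its lower end passes the seals
- cartridge: filter cartridge, loose: a grey frame with white paper pleats, 62 mm square, 64 mm tall, 0.2 to 0.4 kg, standing on the floor of the well with 2 mm play all round and its top 4 mm below the casing's top. Origin at the centre of its underside, z up, x and y along its sides
- socket (a point): centre of the round 26 mm mouth in the cartridge's top face (64 mm above its origin). Brass insert inside: coarse right-hand two-start thread, two helical ribs, lead 20 mm per turn, first rib 8 mm down, clear core 15 mm. The ribs begin bluntly, where round the mouth varies and is not given by this pose. Below, a funnel leads to an 11.6 mm pilot bore, 32 to 46 mm down
- insert (a joint): turn of the brass insert in its seat in the cartridge (rad, 0 as found; says nothing of where the ribs begin). It is only a press fit: a twist over about 0.12 N m turns and spoils it, as when the pin is driven against the blunt beginning of a rib or turned on by more than about 0.4 rad once the collar lies down. Threading in properly takes under 0.06 N m
- puller: puller key, loose, 115 mm long, 0.12 kg, upright in its stand. Origin at its lower tip, z along the stem up to the handle. From the tip: 9 mm round-ended pilot nose to 22 mm; 4 mm cross pin along x at 24 mm; 13 mm stem to 44 mm; 34 mm round collar from 44 to 50 mm; 11 mm stem; wing handle from 85 to 115 mm
- wing (a point): centre of the puller's flat black wing handle, 100 mm above its tip; the wing is 64 mm long (x), 14 mm thick (y), 30 mm tall. The puller stays where it is in the thread when let go, so that the wing can be gripped anew half a turn later
- pin (a point): centre of the puller's cross pin (22 mm from end to end, along x), 24 mm above its tip. The pin runs in the thread: lowered into the mouth it lands on a rib, the tip then 30 to 40 mm below the cartridge's top; turned clockwise (from above) under light pressure it sinks 20 mm per turn, until after 0.2 to 0.75 turn the collar lies on the top (tip 44 mm below it). Axial play about 1 mm
- stand: round weighted stand for the puller, fixed, white, 68 mm across the foot, 50 mm tall, with a 26 mm upright bore open at the top; the puller's collar rests on its top. Origin at the centre of its underside
- tray: shallow stainless tray, fixed, 180 (x) x 140 (y) mm, rim 23 mm high, its flat inner floor 150 x 110 mm and 9 mm above the table. Origin at the centre of its underside, z up
- polish_silver: bystander: grey polish bottle with a gold cap, 27 x 34 x 88 mm tall; origin at the centre of its underside
- polish_red: bystander: red polish bottle with a black cap, 27 x 34 x 74 mm tall; origin at the centre of its underside
- polish_pink: bystander: pink polish bottle with a black cap, 27 x 34 x 78 mm tall; origin at the centre of its underside
- clear_pot: bystander: clear lidded pot, 69 mm across, 41 mm tall; origin at the centre of its underside
- glass: bystander: small clear measuring glass, 37 mm across, 42 mm tall; origin at the centre of its underside
- clip: bystander: pink plastic clip, 54 mm long, lying flat; origin at the centre of its underside
Mind the look-alikes: they are no part of the job. What is meant by the puller is not pink, and is the larger of those in its own colour.

How it is judged:
By the outcome, as a careful person would: the job done as asked, in the order asked, and still so for the second after the job is handed in, with the robot touching nothing.
It also fails if it takes over 70 s, if anything falls off the work surface, if the arm or the gripper's body presses on something with over 40 N, if the wrist force passes 120 N, or if a joint passes its speed limit or range.

ROBOT

A 6-joint arm with a two-finger parallel gripper is mounted at the origin on a cart in front of the work surface, level with it; the furniture and walls round the work are solid. World frame = base frame: x ahead of the robot, y to its left, z up, the work surface at z = 0. Lengths are in m, angles in degrees, forces in N, time in s.
With the tool pointing down it reaches from about 0.35 to 0.8 m from the base axis. Payload 7.3 kg.
Tool frame: the origin (TCP) lies midway between the tips of the shut fingers; the grasp point (between the pads) lies 19 mm behind it (manip.pinch_z is the distance from the TCP to the grasp point, in m); z points along the fingers, y is the line along which they close (so a half turn about z gives the same grasp; the last joint's range is limited). The gripper opens to 85 mm and grips with 20 to 120 N. Pads are 22 mm wide; open, the fingers measure 114 mm over their backs; the gripper's body (76 mm by 85 mm) begins 54 mm behind the grasp point. The pads swing forward as they close: fully open they stand 13 mm farther back than shut.
Start: joints at [62.911, 19.595, 87.324, -0, 73.075, -8.365], TCP at [0.169, 0.497, 0.231] pointing down, gripper open.
Joint ranges: [-145.02, 145.02], [-44.19, 115.74], [2.07, 154.8], [-57.11, 237.11], [16.16, 152.29], [-177.93, 177.93]. Speed limits (degrees/s): [147.25, 147.25, 180, 180, 180, 180].

INTERFACE

Orientations are given as [roll, pitch, yaw] about the fixed x, y, z axes, in that order (R = Rz(yaw) Ry(pitch) Rx(roll)).
In Python, from rig import get_obs, imaging, workorder, manip gives the robot as it stands.
- The arm moves only by the tool servo_tool, never from a script. Its argument "deltas" is a list of rows, each a list of 2 entries, a list of its own where there are three numbers: the shift along the tool's x, y, z each as a share of 0.12 m, from -1 to 1, then the turn, a rotation vector about the tool's x, y, z each as a share of 2 pi rad, from -1 to 1. In form: [[[dx, dy, dz], [wx, wy, wz]], ...]. A call has 1 to 8 rows; each row is the pose to reach, as a shift and turn from the pose commanded when the call began, along the tool's axes at that moment, turning the shorter way round; what a row does not reach only later rows make up. A row lasts 1/10 s, in which the tool goes at most 50 mm and 8.59 degrees, less where a joint would pass 70% of its speed; a pose out of reach is approached as far as the arm can. A call with a number of a shift or a turn outside -1 to 1 is refused whole. A call with a gripper value outside its range is refused whole. "fingers" is the opening, from 0 (shut) to 1 (fully open), set as the call begins (left out, the last holds). The fingers move at their own pace and stop on an object; "newtons" is the grip in N (left out, the last holds). Time passes only in rows, so rows that repeat a pose let the fingers close. It gives the time, the measured TCP pose, the force, the opening and the grip force at its end, in the units of the state.
- get_obs(): the state, without advancing time (a new reading comes with each control period).
- imaging.grab_frame(name): name is "scene" or "top" or "wrist"; returns the picture (480x640x3 uint8, red, green, blue); there is no depth.
- imaging.calibration(name): a dict with "fx", "fy", "cx", "cy" (pixels), "R" (3x3) and "t" (3): a world point X has camera coordinates R X + t; the wrist camera has in their place "T_tool_cam" (4x4, takes a point from camera to tool coordinates, whose origin is the TCP and whose axes are the flange's). Camera axes: x right, y down, z forward; pixel columns grow to the right and rows downward; lengths in m; the calibration is good to about 2 mm. A picture is of the moment at which its call begins: read the wrist's pose just before it. calibration takes no time and is no camera call.
- workorder.job_done(): hands the job in; it is judged then, once.
The state is a dict: "t": time; "joint_positions": joint angles; "dq": joint speeds; "joint_efforts": joint torques, N m; "tcp_pos": TCP position; "ee_rot": TCP orientation; "wrist_force": force on the tool from outside, world axes, zero at the start; "wrist_torque": the same for the moment, N m; "grip_width": opening from 0.0 (shut) to 1.0 (fully open); "grip_force": force on a finger pad.
Only numpy, scipy, OpenCV 4.12 (cv2) and the standard library are available. Lean on these libraries where they do the work, as an engineer would, in place of code of your own. Each camera call takes 0.05 s, during which the arm holds its last target. There are 200 camera calls.

## Working session

There is one attempt and no reset: what is moved stays moved. The work goes in short steps, Python scripts to look and compute and a tool call to move; the robot and the scene stay as the last step left them, time stands still between calls to the robot, and variables do not carry over. Pictures are saved under pics/ and viewed, at most 10 in all, crops included, and the job is handed in when it is done.

Besides the shell and the picture viewer there is one more tool, called after ">>>" in YAML: its name, and indented under it one key for each argument. servo_tool: Moves the arm, as the interface text tells. Its arguments: {"type":"object","properties":{"deltas":{"type":"array","items":{"type":"array"}},"fingers":{"type":"number"},"newtons":{"type":"number"}},"required":["deltas"]}

```bash
mkdir -p pics; ls; cat > h.py <<'E'
import numpy as np, cv2
from rig import get_obs, imaging, workorder, manip
from scipy.spatial.transform import Rotation as Ro
def cam(name,o=None):
    c=imaging.calibration(name)
    if 'R' in c: R=np.array(c['R']);t=np.array(c['t']); return c,R,t
    T=np.array(c['T_tool_cam']); o=o or get_obs()
    W=np.eye(4);W[:3,:3]=Ro.from_euler('xyz',o['ee_rot'],degrees=True).as_matrix();W[:3,3]=o['tcp_pos']
    M=np.linalg.inv(W@T); return c,M[:3,:3],M[:3,3]
def ray(cm,u,v,z):
    c,R,t=cm; d=R.T@np.array([(u-c['cx'])/c['fx'],(v-c['cy'])/c['fy'],1]); o=-R.T@t
    return o+d*(z-o[2])/d[2]
def proj(cm,X):
    c,R,t=cm; p=R@np.array(X)+t; return np.array([c['fx']*p[0]/p[2]+c['cx'],c['fy']*p[1]/p[2]+c['cy']])
def shot(name,f):
    o=get_obs(); im=imaging.grab_frame(name)[:,:,::-1].copy(); cv2.imwrite(f'pics/{f}.png',im); return o,im
E
python3 - <<'E'
from h import *
o,a=shot('top','top0'); o,b=shot('scene','scene0')
print(get_obs()); print(imaging.calibration('wrist')); print(manip.pinch_z)
for n in('top','scene'):
    c,R,t=cam(n); print(n,c['fx'],-R.T@t,R[2])
E
```

```text
pics
{'t': 0.1, 'joint_positions': array([ 6.29119170e+01,  1.96306242e+01,  8.73699787e+01,  1.01142700e-03,
        7.30767234e+01, -8.36592671e+00]), 'dq': array([ 0.09943022, -0.13905429, -0.10504287,  0.01852376, -0.06307693,
        0.15454442]), 'joint_efforts': array([ 1.45684309e-03, -4.34444475e+01, -2.46491879e+01, -2.24794212e-04,
        4.78273534e-03,  1.43092689e-05]), 'tcp_pos': array([0.16833195, 0.49690932, 0.23072279]), 'ee_rot': array([-1.79923637e+02, -1.22075063e-02,  1.61277540e+02]), 'wrist_force': array([-0.2806902 ,  0.49422457, -0.06711169]), 'wrist_torque': array([ 0.00616096,  0.01734755, -0.00453078]), 'grip_force': 0.0, 'grip_width': 0.9968619889565707}
{'fx': 410.65267036566945, 'fy': 410.65267036566945, 'cx': 320.36174615237996, 'cy': 236.01390587383173, 'T_tool_cam': array([[-2.74298972e-04, -9.63016530e-01, -2.69442178e-01,
         6.82228975e-02],
       [ 9.99999949e-01, -2.19492087e-04, -2.33536005e-04,
        -1.19593566e-03],
       [ 1.65758607e-04, -2.69442228e-01,  9.63016541e-01,
        -1.42712139e-01],
       [ 0.00000000e+00,  0.00000000e+00,  0.00000000e+00,
         1.00000000e+00]])}
0.0187
top 590.7206800822177 [ 0.38972185 -0.07371982  1.51562726] [ 0.15976497 -0.00906891 -0.98711342]
scene 463.9241541142231 [ 0.06906777 -0.70750143  0.75132313] [ 0.51498797  0.5883852  -0.62337007]
```

View pics/top0.png

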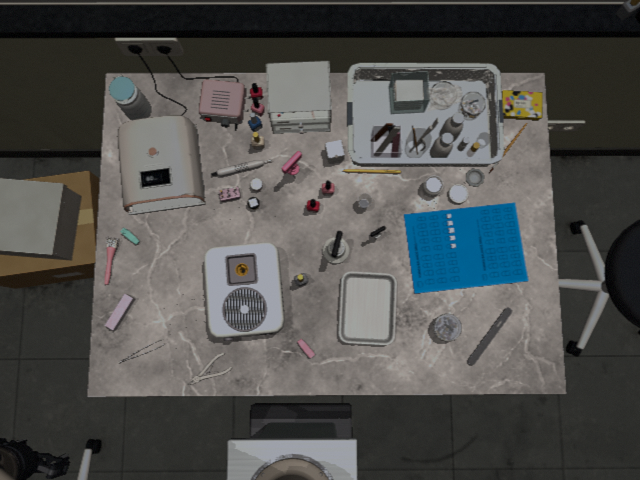

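View pics/scene0.png

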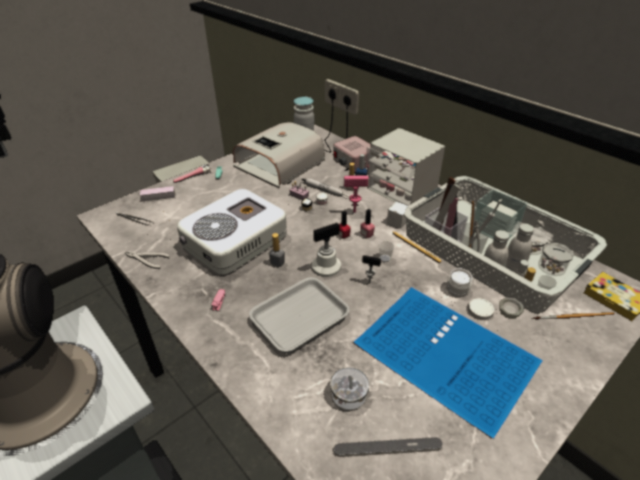

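The top view shows the extractor at (243,290) with its well and brass insert at (242,269). The tray is at (367,309). There are three puller look-alikes:
- Black wing in the white stand, top (337,243), scene (327,235).
- Small black one, top (377,233), scene (371,265).
- Pink one, top (291,162), scene (356,182).

The first fits: it is not pink, and it is the larger of the two black ones. I'll confirm it in a crop.

```bash
python3 - <<'E'
from h import *
t=cv2.imread('pics/top0.png'); s=cv2.imread('pics/scene0.png')
A=cv2.resize(t[215:355,195:405],None,fx=3.7,fy=3.7,interpolation=cv2.INTER_CUBIC)
cv2.imwrite('pics/crop0.png',A)
ct=cam('top');cs=cam('scene')
def mid(cm_pts):
    A=[];b=[]
    for (c,R,t),u,v in cm_pts:
        d=R.T@np.array([(u-c['cx'])/c['fx'],(v-c['cy'])/c['fy'],1]);d/=np.linalg.norm(d);P=np.eye(3)-np.outer(d,d)
        A.append(P);b.append(P@(-R.T@t))
    return np.linalg.solve(sum(A),sum(b))
# black wing masks
def blk(im,x0,x1,y0,y1):
    g=im[y0:y1,x0:x1].max(2)<60
    n,l,st,ce=cv2.connectedComponentsWithStats(g.astype(np.uint8)); i=1+np.argmax(st[1:,4])
    r=cv2.minAreaRect(np.argwhere(l==i)[:,::-1].astype(np.float32)); return ce[i]+[x0,y0],st[i],r
a=blk(t,325,350,228,262); b=blk(s,308,345,220,250); print(a,b)
print('wing',mid([(ct,*a[0]),(cs,*b[0])]))
print('puller top z.1?',ray(ct,*a[0],0.11))
# extractor white top contour
g=(t.min(2)>150).astype(np.uint8); g[:, :195]=0; g[:,290:]=0; g[:235]=0; g[345:]=0
cs_,_=cv2.findContours(g,0,2); k=max(cs_,key=cv2.contourArea); r=cv2.minAreaRect(k); print(r)
print([ray(ct,u,v,.076).round(4) for u,v in cv2.boxPoints(r)])
hs=cv2.cvtColor(t,cv2.COLOR_BGR2HSV)
m=(hs[:,:,1]>110)&(hs[:,:,0]<35)&(hs[:,:,2]>60); m[:255]=0;m[285:]=0;m[:,:225]=0;m[:,260:]=0
p=np.argwhere(m); c=p.mean(0)[::-1]; print('brass',len(p),c,ray(ct,*c,.065))
print('tray',[ray(ct,u,v,.023).round(3) for u,v in((342,274),(396,274),(395,345),(338,343))])
E
```

```text
(array([336.11111111, 245.05555556]), array([  5,   3,  12,  28, 162], dtype=int32), ((10.529926300048828, 16.40149688720703), (10.08739948272705, 27.216001510620117), 2.8624050617218018)) (array([327.42058824, 232.85588235]), array([  6,   4,  31,  24, 340], dtype=int32), ((20.05660629272461, 14.301885604858398), (20.202743530273438, 29.13857650756836), 60.945396423339844))
wing [ 0.62065469 -0.11436561  0.10426343]
puller top z.1? [ 0.61814178 -0.11306995  0.11      ]
((242.82460021972656, 288.732666015625), (88.1456298828125, 72.46566772460938), 85.03025817871094)
[array([0.6176, 0.2142, 0.076 ]), array([0.6327, 0.0366, 0.076 ]), array([0.4178, 0.0164, 0.076 ]), array([0.4037, 0.1898, 0.076 ])]
brass 116 [241.10344828 269.04310345] [0.56633198 0.1207546  0.065     ]
tray [array([ 0.558, -0.13 ,  0.023]), array([ 0.557, -0.267,  0.023]), array([ 0.379, -0.26 ,  0.023]), array([ 0.385, -0.118,  0.023])]
```

View pics/crop0.png

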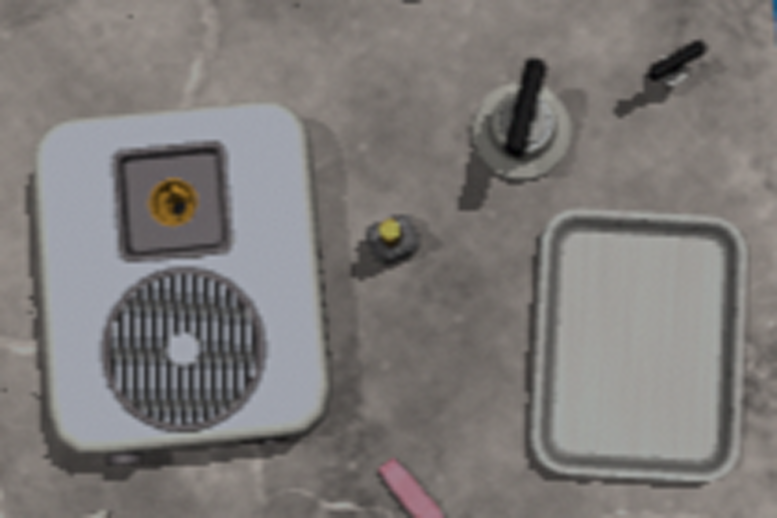

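The crop shows the large black wing on its stand at (524,107), running from (513,150) to (535,65), so its yaw is about -14.5°. The small black one at (678,60) is clearly smaller. I'm moving above the large one.

>>> servo_tool:
  deltas:
    - [[-0.864,-0.603,0.015],[0,0,0]]
    - [[-0.864,-0.603,0.015],[0,0,0]]
    - [[-0.864,-0.603,0.015],[0,0,0]]
  fingers: 1
  newtons: 40

```text
t: 0.4
tcp_pos: [0.2444, 0.3929, 0.229]
ee_rot: [-179.9, 0.0, 161.2]
wrist_force: [-0.3, -0.1, 0.1]
grip_width: 0.997
grip_force: 0.0
```

>>> servo_tool:
  deltas:
    - [[-0.864,-0.603,0.015],[0,0,0]]
    - [[-0.864,-0.603,0.015],[0,0,0]]
    - [[-0.864,-0.603,0.015],[0,0,0]]

```text
t: 0.7
tcp_pos: [0.3196, 0.291, 0.2275]
ee_rot: [-179.9, 0.0, 161.2]
wrist_force: [-1.0, 0.9, -0.2]
grip_width: 1.004
grip_force: 0.0
```

>>> servo_tool:
  deltas:
    - [[-0.864,-0.603,0.015],[0,0,0]]
    - [[-0.864,-0.603,0.015],[0,0,0]]
    - [[-0.864,-0.603,0.015],[0,0,0]]

```text
t: 1.0
tcp_pos: [0.3948, 0.1891, 0.2257]
ee_rot: [-180.0, 0.0, 161.2]
wrist_force: [-0.5, 0.9, -0.1]
grip_width: 0.998
grip_force: 0.0
```

>>> servo_tool:
  deltas:
    - [[-0.864,-0.603,0.015],[0,0,0]]
    - [[-0.864,-0.603,0.015],[0,0,0]]
    - [[-0.864,-0.603,0.015],[0,0,0]]
    - [[-0.864,-0.603,0.015],[0,0,0]]

```text
t: 1.4
tcp_pos: [0.4699, 0.0872, 0.2235]
ee_rot: [-180.0, -0.0, 161.0]
wrist_force: [-0.7, 0.6, -0.5]
grip_width: 0.998
grip_force: 0.0
```

```bash
python3 - <<'E'
from h import *
o,im=shot('wrist','w0'); print(o['tcp_pos'],o['ee_rot'],o['joint_positions'])
cm=cam('wrist',o); print('expected socket px',proj(cm,[.566,.121,.072]))
E
```

```text
[0.46994877 0.08721967 0.22346986] [-1.79961939e+02 -5.42101862e-03  1.61031380e+02] [ 1.33890150e+00  1.50859334e+01  9.51089623e+01 -3.60246519e-02
  6.98234016e+01 -6.96800499e+01]
expected socket px [402.39640606 316.51397523]
```

>>> servo_tool:
  deltas:
    - [[-0.864,-0.603,0.015],[0,0,0]]
    - [[-0.864,-0.603,0.015],[0,0,0]]
    - [[-0.864,-0.603,0.015],[0,0,0]]

```text
t: 1.75
tcp_pos: [0.5444, -0.0131, 0.2221]
ee_rot: [-180.0, 0.0, 161.3]
wrist_force: [-0.7, 0.1, -0.6]
grip_width: 1.001
grip_force: 0.0
```

>>> servo_tool:
  deltas:
    - [[-0.864,-0.603,0.015],[0,0,0]]
    - [[-0.864,-0.603,0.015],[0,0,0]]
    - [[-0.864,-0.603,0.015],[0,0,0]]
    - [[-0.864,-0.603,0.015],[0,0,-0.012]]
    - [[-0.864,-0.603,0.015],[0,0,-0.012]]

```text
t: 2.25
tcp_pos: [0.6181, -0.1128, 0.2197]
ee_rot: [180.0, -0.1, 165.6]
wrist_force: [-0.7, 0.7, -0.7]
grip_width: 0.998
grip_force: 0.0
```

```bash
python3 - <<'E'
from h import *
o,im=shot('wrist','w1'); print(o['tcp_pos'],o['ee_rot'],o['joint_positions'])
cm=cam('wrist',o)
g=(im.max(2)<70).astype(np.uint8)
n,l,st,ce=cv2.connectedComponentsWithStats(g)
for i in range(1,n):
    if st[i,4]>400:
        r=cv2.minAreaRect(np.argwhere(l==i)[:,::-1].astype(np.float32)); print(st[i],r)
a=cv2.imread('pics/w0.png')
cv2.imwrite('pics/both.png',cv2.resize(np.hstack([im[60:420],a[60:420]]),(800,225)))
E
```

```text
[ 0.61807969 -0.11282393  0.21968904] [ 1.79967067e+02 -1.02584576e-01  1.65649082e+02] [-1.73431016e+01  3.11709899e+01  7.05792620e+01  2.81118285e-02
  7.83539133e+01 -9.29978539e+01]
[426   0  34  57 908] ((442.1068420410156, 27.983306884765625), (56.25493240356445, 32.141265869140625), 81.11934661865234)
[ 383   61   53   50 1128] ((408.9615173339844, 86.69229888916016), (36.05551528930664, 50.20037078857422), 56.3099365234375)
[ 312  184   24  103 2283] ((323.5, 235.0), (102.0, 23.0), 90.0)
[567 263  41  36 573] ((586.6000366210938, 280.8000183105469), (38.460365295410156, 34.882659912109375), 26.56505012512207)
[    0   276   640   204 62230] ((319.5, 377.5), (203.0, 639.0), 90.0)
[412 314  27  36 605] ((425.5000305175781, 331.0), (38.013153076171875, 17.8885440826416), 63.43495178222656)
[380 370  24  42 664] ((391.2813720703125, 390.6724548339844), (42.20161056518555, 16.95843505859375), 76.50426483154297)
```

View pics/w1.png

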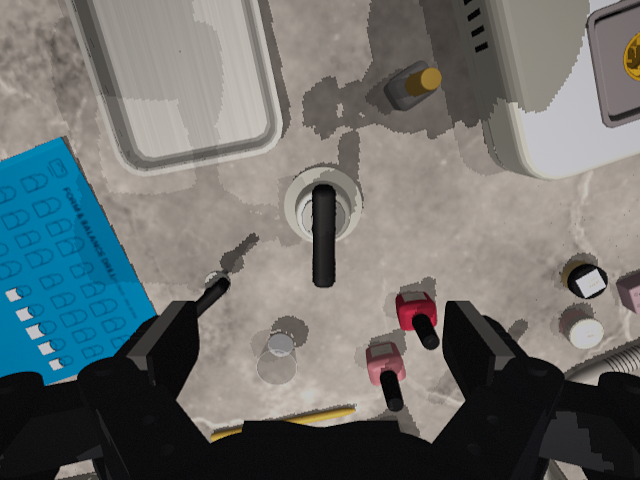

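The wrist view shows the wing at columns 312–335 and rows 184–287, aligned with tool x. The gripper fingers straddle it, and the small black look-alike sits apart at (212,295).

```bash
python3 - <<'E'
from h import *
im=cv2.imread('pics/w1.png');o=get_obs();cm=cam('wrist',o);Rt=Ro.from_euler('xyz',o['ee_rot'],degrees=True).as_matrix()
g=im.max(2)<70
for r in (200,220,240,260,280):
    c=np.where(g[r,300:345])[0]+300; print(r,c.min(),c.max(), (Rt.T@(ray(cm,(c.min()+c.max())/2,r,.121)-o['tcp_pos']))*1000)
print('end',(Rt.T@(ray(cm,323.5,287,.121)-o['tcp_pos']))*1000,'near',(Rt.T@(ray(cm,323.5,184,.121)-o['tcp_pos']))*1000)
# stand foot
E
```

```text
200 312 335 [22.98340402  0.62758332 99.06819877]
220 313 334 [10.72815451  0.64934007 99.05082012]
240 313 334 [-1.86014675  0.67168808 99.03296917]
260 313 334 [-14.79526343   0.6946518   99.01462643]
280 313 334 [-28.09172819   0.71825702  98.99577127]
end [-32.83367526   0.7266754   98.98904691] near [32.55659548  0.61058803 99.08177411]
```

>>> servo_tool:
  deltas:
    - [[0,0.005,0.35],[0,0,0]]
    - [[0,0.005,0.7],[0,0,0]]
    - [[0,0.005,0.9],[0,0,0]]

```text
t: 2.6
tcp_pos: [0.6165, -0.1108, 0.1097]
ee_rot: [180.0, -0.2, 165.6]
wrist_force: [-0.5, -0.4, 0.4]
grip_width: 0.998
grip_force: 0.0
```

>>> servo_tool:
  deltas:
    - [[0,0,0.15],[0,0,0]]
    - [[0,0,0.205],[0,0,0]]
    - [[0,0,0.205],[0,0,0]]

```text
t: 2.9
tcp_pos: [0.6179, -0.1118, 0.0875]
ee_rot: [180.0, -0.1, 165.6]
wrist_force: [0.1, -1.1, -0.2]
grip_width: 1.001
grip_force: 0.0
```

>>> servo_tool:
  deltas:
    - [[0,0,0],[0,0,0]]
    - [[0,0,0],[0,0,0]]
    - [[0,0,0],[0,0,0]]
    - [[0,0,0],[0,0,0]]
    - [[0,0,0],[0,0,0]]
    - [[0,0,0],[0,0,0]]
    - [[0,0,0],[0,0,0]]
    - [[0,0,0],[0,0,0]]
  fingers: 0
  newtons: 60

```text
t: 3.7
tcp_pos: [0.6184, -0.1131, 0.0879]
ee_rot: [180.0, -0.0, 165.6]
wrist_force: [-0.2, -0.2, 0.5]
grip_width: 0.157
grip_force: 61.3
```

>>> servo_tool:
  deltas:
    - [[0,0,-0.3],[0,0,0]]
    - [[0,0,-0.65],[0,0,0]]
    - [[0,0,-1],[0,0,0]]
    - [[0,0,-1],[0,0,0]]

```text
t: 4.1
tcp_pos: [0.6213, -0.1139, 0.2148]
ee_rot: [-180.0, 0.7, 165.6]
wrist_force: [0.8, -0.7, -0.1]
grip_width: 0.155
grip_force: 61.1
```

```bash
python3 - <<'E'
from h import *
a=cv2.imread('pics/w0.png')
o0={'tcp_pos':np.array([0.46994877,0.08721967,0.22346986]),'ee_rot':[-179.961939,-.0054,161.03138]}
cm=cam('wrist',o0)
hs=cv2.cvtColor(a,cv2.COLOR_BGR2HSV)
m=((hs[:,:,1]>110)&(hs[:,:,0]>10)&(hs[:,:,0]<35)&(hs[:,:,2]>60)).astype(np.uint8)
m[:240]=0
k,_=cv2.findContours(m,0,2)
for q in sorted(k,key=cv2.contourArea)[-3:]:
    if len(q)>5: print(cv2.contourArea(q),cv2.fitEllipse(cv2.convexHull(q)),ray(cm,*cv2.fitEllipse(cv2.convexHull(q))[0],.072))
cv2.imwrite('pics/w0c.png',cv2.resize(a[230:400,300:500],(800,680))[:600])
o=get_obs();print(o['tcp_pos'],o['ee_rot'],o['joint_positions'],o['wrist_force'])
E
```

```text
52.5 ((419.5269775390625, 431.25079345703125), (9.891998291015625, 19.2200984954834), 100.11819458007812) [0.67480977 0.10525386 0.072     ]
676.5 ((222.83871459960938, 342.4171142578125), (22.60083770751953, 46.28908157348633), 24.136873245239258) [ 0.54110448 -0.02143423  0.072     ]
1144.0 ((401.54833984375, 314.1291198730469), (36.911582946777344, 41.0262336730957), 76.76107788085938) [0.56370889 0.1209662  0.072     ]
[ 0.62130549 -0.11386973  0.21476231] [-179.97086583    0.69913179  165.59989339] [-1.73360421e+01  3.12492823e+01  7.12288694e+01  6.89376507e-03
  7.68221420e+01 -9.29372884e+01] [ 0.80866874 -0.72857998 -0.13290284]
```

View pics/w0c.png

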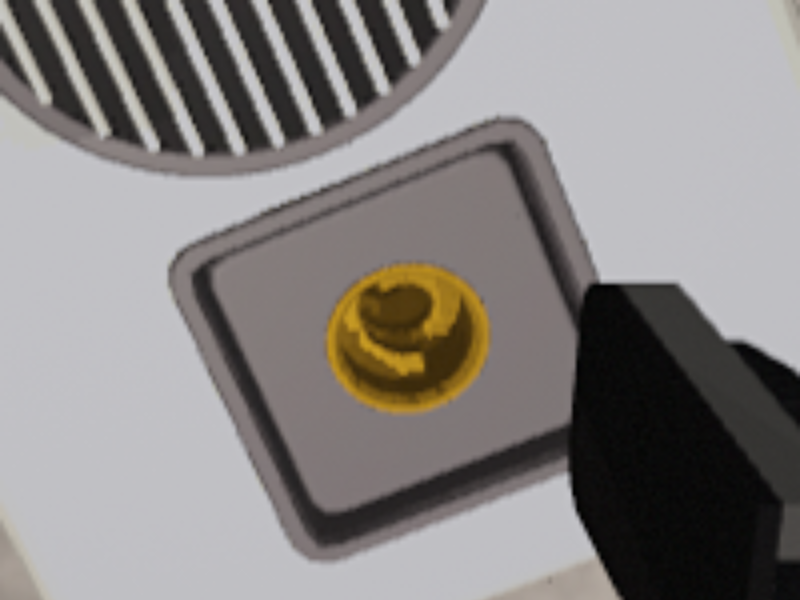

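The crop shows the mouth at about (408,338), with a blunt rib beginning at about (420,365), which is world azimuth near 5° (the other at 185°). The ribs run down clockwise from there. I'll lower the pin well past a beginning, at yaw 250, which also leaves wrist range to screw it in with one grip.

>>> servo_tool:
  deltas:
    - [[0.233,0.444,0.03],[0,0,0]]
    - [[0.465,0.888,0.06],[0,0,0]]
    - [[0.465,0.888,0.06],[0,0,0]]

```text
t: 4.4
tcp_pos: [0.5892, 0.0077, 0.1997]
ee_rot: [179.9, -0.2, 165.7]
wrist_force: [-0.2, -0.3, -1.4]
grip_width: 0.156
grip_force: 61.1
```

>>> servo_tool:
  deltas:
    - [[0.233,0.444,0],[0,0,-0.02]]
    - [[0.465,0.888,0],[0,0,-0.04]]
    - [[0.465,0.888,0],[0,0,-0.06]]
    - [[0.465,0.888,0],[0,0,-0.08]]
    - [[0.465,0.888,0],[0,0,-0.1]]
    - [[0.465,0.888,0],[0,0,-0.117]]
    - [[0.465,0.888,0],[0,0,-0.117]]

```text
t: 5.1
tcp_pos: [0.563, 0.1212, 0.1999]
ee_rot: [180.0, -0.1, -152.2]
wrist_force: [-0.1, 1.2, -1.5]
grip_width: 0.157
grip_force: 61.1
```

>>> servo_tool:
  deltas:
    - [[0,0,0],[0,0,-0.02]]
    - [[0,0,0],[0,0,-0.04]]
    - [[0,0,0],[0,0,-0.06]]
    - [[0,0,0],[0,0,-0.08]]
    - [[0,0,0],[0,0,-0.1]]
    - [[0,0,0],[0,0,-0.117]]
    - [[0,0,0],[0,0,-0.117]]
    - [[0,0,0],[0,0,-0.117]]

```text
t: 5.9
tcp_pos: [0.5633, 0.121, 0.2004]
ee_rot: [180.0, -0.0, -110.4]
wrist_force: [0.1, -1.0, -1.1]
grip_width: 0.154
grip_force: 61.1
```

```bash
python3 - <<'E'
from h import *
o,im=shot('wrist','w2'); print(o['tcp_pos'],o['ee_rot'],o['joint_positions'],o['wrist_force'],o['wrist_torque'])
cm=cam('wrist',o)
hs=cv2.cvtColor(im,cv2.COLOR_BGR2HSV)
m=((hs[:,:,1]>110)&(hs[:,:,0]>10)&(hs[:,:,0]<35)&(hs[:,:,2]>60)).astype(np.uint8)
k,_=cv2.findContours(m,0,2)
for q in k:
    if cv2.contourArea(q)>60: e=cv2.fitEllipse(cv2.convexHull(q));print(cv2.contourArea(q),cv2.boundingRect(q),e,ray(cm,*e[0],.072))
print('exp',proj(cm,[.5637,.121,.072]),'tip',proj(cm,o['tcp_pos']-np.array([0,0,.082])))
E
```

```text
[0.56326948 0.1210269  0.20038697] [ 1.79975410e+02 -5.66588756e-03 -1.10433422e+02] [ 4.50316948e+00  2.63857126e+01  8.17716528e+01  5.50290519e-03
  7.18673206e+01 -1.55065121e+02] [ 0.14866915 -0.95004112 -1.09758374] [-0.05720757  0.02896209 -0.01403121]
1352.0 (296, 204, 48, 40) ((319.5225830078125, 226.87631225585938), (45.68620300292969, 46.964630126953125), 89.82329559326172) [0.56378306 0.12070459 0.072     ]
352.0 (257, 0, 27, 19) ((270.04608154296875, 2.0313968658447266), (24.691089630126953, 32.993221282958984), 159.7456817626953) [ 0.54319556 -0.0180441   0.072     ]
exp [319.78849753 227.22878883] tip [320.39175236 247.12002546]
```

View pics/w2.png

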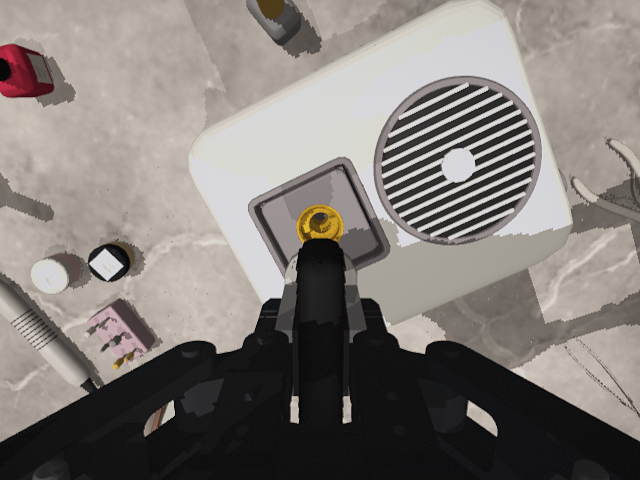

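The wrist view shows the brass mouth at (320,227) just in front of the wing, and it agrees with the first measurement to within 1 mm. Lowering.

>>> servo_tool:
  deltas:
    - [[0,0,0.15],[0,0,0]]
    - [[0,0,0.3],[0,0,0]]
    - [[0,0,0.42],[0,0,0]]
    - [[0,0,0.5],[0,0,0]]
    - [[0,0,0.56],[0,0,0]]
    - [[0,0,0.6],[0,0,0]]
    - [[0,0,0.6],[0,0,0]]

```text
t: 6.65
tcp_pos: [0.5633, 0.1211, 0.1284]
ee_rot: [180.0, -0.0, -110.2]
wrist_force: [-0.1, 0.2, -1.6]
grip_width: 0.159
grip_force: 61.1
```

>>> servo_tool:
  deltas:
    - [[0,0,0.01],[0,0,0]]
    - [[0,0,0.02],[0,0,0]]
    - [[0,0,0.03],[0,0,0]]
    - [[0,0,0.04],[0,0,0]]
    - [[0,0,0.05],[0,0,0]]
    - [[0,0,0.05],[0,0,0]]

```text
t: 7.25
tcp_pos: [0.5633, 0.1211, 0.1225]
ee_rot: [180.0, -0.0, -110.2]
wrist_force: [0.5, -0.3, -2.0]
grip_width: 0.155
grip_force: 61.1
```

```bash
cat > s.py <<'E'
from h import *
o=get_obs();print(o['t'],o['tcp_pos'].round(4),o['ee_rot'].round(2),o['wrist_force'].round(2),o['wrist_torque'].round(3),o['joint_positions'][5].round(1))
E
python3 s.py
```

```text
7.25 [0.5633 0.1211 0.1225] [ 179.99   -0.   -110.17] [ 0.49 -0.27 -2.04] [ 0.003 -0.005 -0.021] -155.3
```

>>> servo_tool:
  deltas:
    - [[0,0,0.006],[0,0,0]]
    - [[0,0,0.012],[0,0,0]]
    - [[0,0,0.018],[0,0,0]]
    - [[0,0,0.024],[0,0,0]]
    - [[0,0,0.03],[0,0,0]]

```text
t: 7.75
tcp_pos: [0.5634, 0.1211, 0.119]
ee_rot: [180.0, 0.0, -110.2]
wrist_force: [-0.5, -0.3, -2.2]
grip_width: 0.152
grip_force: 61.1
```

>>> servo_tool:
  deltas:
    - [[0,0,0.004],[0,0,0]]
    - [[0,0,0.008],[0,0,0]]
    - [[0,0,0.012],[0,0,0]]

```text
t: 8.05
tcp_pos: [0.5635, 0.1212, 0.1178]
ee_rot: [-180.0, 0.0, -110.2]
wrist_force: [-0.5, -0.3, 1.9]
grip_width: 0.155
grip_force: 61.5
```

```bash
python3 s.py
```

```text
8.05 [0.5635 0.1212 0.1178] [-1.7998e+02  1.0000e-02 -1.1016e+02] [-0.49 -0.33  1.87] [-0.002  0.165 -0.04 ] -155.3
```

Contact came at TCP z 0.1178, as predicted for the rib, so about 0.39 turn remains. Screwing in gently.

>>> servo_tool:
  deltas:
    - [[0,0,0.001],[0,0,0.008]]
    - [[0,0,0.0025],[0,0,0.016]]
    - [[0,0,0.004],[0,0,0.024]]
    - [[0,0,0.005],[0,0,0.032]]
    - [[0,0,0.0067],[0,0,0.04]]

```text
t: 8.55
tcp_pos: [0.5636, 0.1212, 0.1171]
ee_rot: [-180.0, 0.0, -124.7]
wrist_force: [0.8, -0.6, -0.5]
grip_width: 0.158
grip_force: 61.5
```

```bash
python3 s.py
```

```text
8.55 [0.5636 0.1212 0.1171] [-1.7998e+02  3.0000e-02 -1.2468e+02] [ 0.81 -0.56 -0.48] [ 0.038 -0.015  0.044] -140.8
```

>>> servo_tool:
  deltas:
    - [[0,0,0.0017],[0,0,0.01]]
    - [[0,0,0.0034],[0,0,0.02]]
    - [[0,0,0.005],[0,0,0.03]]
    - [[0,0,0.0067],[0,0,0.04]]
    - [[0,0,0.0084],[0,0,0.05]]
    - [[0,0,0.01],[0,0,0.06]]
    - [[0,0,0.0117],[0,0,0.07]]
    - [[0,0,0.0134],[0,0,0.08]]

```text
t: 9.35
tcp_pos: [0.5636, 0.1211, 0.1154]
ee_rot: [-180.0, 0.0, -153.5]
wrist_force: [0.2, -1.3, 0.5]
grip_width: 0.154
grip_force: 61.4
```

```bash
python3 s.py
```

```text
9.35 [0.5636 0.1211 0.1154] [-1.7999e+02  3.0000e-02 -1.5351e+02] [ 0.16 -1.25  0.49] [0.016 0.069 0.017] -112.0
```

>>> servo_tool:
  deltas:
    - [[0,0,0.0017],[0,0,0.01]]
    - [[0,0,0.0034],[0,0,0.02]]
    - [[0,0,0.005],[0,0,0.03]]
    - [[0,0,0.0067],[0,0,0.04]]
    - [[0,0,0.0084],[0,0,0.05]]
    - [[0,0,0.01],[0,0,0.06]]
    - [[0,0,0.0117],[0,0,0.07]]
    - [[0,0,0.0134],[0,0,0.08]]

```text
t: 10.15
tcp_pos: [0.5633, 0.1214, 0.1139]
ee_rot: [180.0, 0.0, 177.7]
wrist_force: [-0.4, 0.8, 1.6]
grip_width: 0.156
grip_force: 61.4
```

>>> servo_tool:
  deltas:
    - [[0,0,0.0017],[0,0,0.01]]
    - [[0,0,0.0034],[0,0,0.02]]
    - [[0,0,0.005],[0,0,0.03]]
    - [[0,0,0.0067],[0,0,0.04]]
    - [[0,0,0.0084],[0,0,0.05]]
    - [[0,0,0.01],[0,0,0.06]]
    - [[0,0,0.0117],[0,0,0.07]]
    - [[0,0,0.0134],[0,0,0.08]]

```text
t: 10.95
tcp_pos: [0.5633, 0.1219, 0.1122]
ee_rot: [179.9, -0.0, 148.9]
wrist_force: [-0.2, 2.4, 0.1]
grip_width: 0.157
grip_force: 61.3
```

```bash
python3 s.py
```

```text
10.95 [0.5633 0.1219 0.1122] [ 1.7993e+02 -3.0000e-02  1.4889e+02] [-0.16  2.35  0.13] [ 0.637  0.145 -0.018] -54.4
```

>>> servo_tool:
  deltas:
    - [[0,0,0.0017],[0,0,0.01]]
    - [[0,0,0.0034],[0,0,0.02]]
    - [[0,0,0.005],[0,0,0.03]]
    - [[0,0,0.0067],[0,0,0.04]]
    - [[0,0,0.0084],[0,0,0.05]]
    - [[0,0,0.01],[0,0,0.06]]
    - [[0,0,0.0117],[0,0,0.07]]

```text
t: 11.65
tcp_pos: [0.5636, 0.1221, 0.1109]
ee_rot: [179.9, -0.1, 123.7]
wrist_force: [-0.7, 3.6, 0.8]
grip_width: 0.156
grip_force: 61.3
```

```bash
python3 s.py
```

```text
11.65 [0.5636 0.1221 0.1109] [ 1.7990e+02 -5.0000e-02  1.2368e+02] [-0.66  3.55  0.75] [0.834 0.004 0.009] -29.2
```

>>> servo_tool:
  deltas:
    - [[0.007,0.005,0.002],[0,0,0.01]]
    - [[0.007,0.005,0.0035],[0,0,0.02]]
    - [[0.007,0.005,0.005],[0,0,0.03]]
    - [[0.007,0.005,0.006],[0,0,0.035]]

```text
t: 12.05
tcp_pos: [0.5637, 0.1226, 0.1102]
ee_rot: [179.9, -0.0, 111.1]
wrist_force: [-0.4, 1.7, 0.5]
grip_width: 0.155
grip_force: 61.3
```

```bash
python3 s.py
```

```text
12.05 [0.5637 0.1226 0.1102] [ 1.7993e+02 -2.0000e-02  1.1111e+02] [-0.39  1.75  0.47] [ 0.34  -0.038  0.001] -16.5
```

>>> servo_tool:
  deltas:
    - [[0,0,0.002],[0,0,0.01]]
    - [[0,0,0.004],[0,0,0.02]]
    - [[0,0,0.005],[0,0,0.02]]
    - [[0,0,0.005],[0,0,0.02]]

```text
t: 12.45
tcp_pos: [0.5639, 0.1225, 0.1099]
ee_rot: [179.9, -0.0, 104.1]
wrist_force: [0.3, 2.8, 2.8]
grip_width: 0.158
grip_force: 61.6
```

```bash
python3 s.py
```

```text
12.45 [0.5639 0.1225 0.1099] [ 1.7990e+02 -2.0000e-02  1.0413e+02] [0.32 2.81 2.75] [ 0.489 -0.069 -0.007] -9.5
```

>>> servo_tool:
  deltas:
    - [[0,0,0],[0,0,0.01]]
    - [[0,0,0],[0,0,0.02]]
    - [[0,0,0],[0,0,0.02]]

```text
t: 12.75
tcp_pos: [0.5641, 0.1225, 0.1098]
ee_rot: [179.9, -0.0, 96.9]
wrist_force: [2.2, 2.9, 3.1]
grip_width: 0.156
grip_force: 61.7
```

```bash
python3 s.py
```

```text
12.75 [0.5641 0.1225 0.1098] [ 1.7989e+02 -3.0000e-02  9.6870e+01] [2.18 2.88 3.13] [ 0.628 -0.268  0.002] -2.3
```

```bash
python3 - <<'E'
from h import *
o,im=shot('wrist','w3')
s=cv2.cvtColor(imaging.grab_frame('scene'),cv2.COLOR_RGB2BGR)
cv2.imwrite('pics/s3.png',cv2.resize(s[150:270,170:330],(800,600),interpolation=cv2.INTER_CUBIC))
E
```

>>> servo_tool:
  deltas:
    - [[0.007,0.006,0],[0,0,0]]
    - [[0.007,0.006,-0.005],[0,0,0]]
    - [[0.007,0.006,-0.02],[0,0,0]]
    - [[0.007,0.006,-0.045],[0,0,0]]
    - [[0.007,0.006,-0.08],[0,0,0]]
    - [[0.007,0.006,-0.12],[0,0,0]]
    - [[0.007,0.006,-0.16],[0,0,0]]
    - [[0.007,0.006,-0.2],[0,0,0]]
  newtons: 90

```text
t: 13.65
tcp_pos: [0.5634, 0.123, 0.1332]
ee_rot: [-179.9, -0.0, 96.8]
wrist_force: [-0.7, -0.2, -12.7]
grip_width: 0.151
grip_force: 87.6
```

```bash
python3 s.py
```

```text
13.65 [0.5634 0.123  0.1332] [-179.9    -0.     96.84] [ -0.7   -0.17 -12.69] [0.114 0.076 0.005] -2.1
```

>>> servo_tool:
  deltas:
    - [[0,0,-0.06],[0,0,0]]
    - [[0,0,-0.14],[0,0,0]]
    - [[0,0,-0.24],[0,0,0]]
    - [[0,0,-0.35],[0,0,0]]
    - [[0,0,-0.47],[0,0,0]]
    - [[0,0,-0.6],[0,0,0]]
    - [[0,0,-0.72],[0,0,0]]
    - [[0,0,-0.78],[0,0,0]]

```text
t: 14.45
tcp_pos: [0.5654, 0.1231, 0.2309]
ee_rot: [179.6, 0.0, 96.8]
wrist_force: [1.1, -0.3, -5.0]
grip_width: 0.148
grip_force: 89.1
```

```bash
python3 - <<'E'
from h import *
import runpy; runpy.run_path('s.py')
s=imaging.grab_frame('scene')[:,:,::-1]; o,w=shot('wrist','w4')
cv2.imwrite('pics/mix4.png',np.hstack([cv2.resize(np.ascontiguousarray(s[130:310,160:360]),(400,360)),cv2.resize(w,(400,300))[:360] if 0 else cv2.copyMakeBorder(cv2.resize(w,(400,300)),0,60,0,0,0)]))
# tray from top image: mask of bright floor/rim region
t=cv2.imread('pics/top0.png'); ct=cam('top')
q=np.array([ray(ct,195+u/3.7,215+v/3.7,.023) for u,v in((545,212),(746,220),(738,482),(530,470))]); print(q.round(3),q.mean(0))
E
```

```text
14.45 [0.5654 0.1231 0.2309] [1.7962e+02 2.0000e-02 9.6840e+01] [ 1.13 -0.26 -4.97] [ 0.005 -0.07   0.008] -2.1
[[ 0.562 -0.131  0.023]
 [ 0.556 -0.269  0.023]
 [ 0.379 -0.259  0.023]
 [ 0.387 -0.119  0.023]] [ 0.47094652 -0.19432164  0.023     ]
```

View pics/mix4.png

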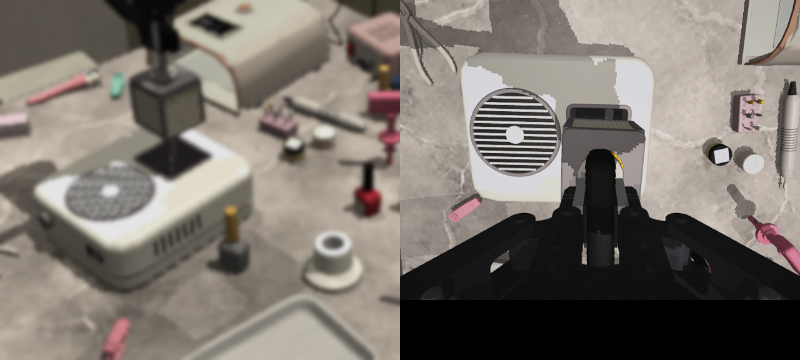

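The left half shows the cartridge hanging upright on the puller clear of the well. The right half shows the same from the wrist, with the bystander bottle undisturbed. Carrying it to the tray centre (0.471, -0.194).

>>> servo_tool:
  deltas:
    - [[-0.13,-0.06,0],[0,0,0]]
    - [[-0.33,-0.14,0],[0,0,0]]
    - [[-0.58,-0.25,0],[0,0,0]]
    - [[-0.844,-0.36,0],[0,0,0]]

```text
t: 14.95
tcp_pos: [0.5321, 0.016, 0.2262]
ee_rot: [-179.9, 0.0, 96.9]
wrist_force: [0.8, -0.5, -5.1]
grip_width: 0.153
grip_force: 88.9
```

>>> servo_tool:
  deltas:
    - [[-0.28,-0.12,0],[0,0,0]]
    - [[-0.56,-0.24,0],[0,0,0]]
    - [[-0.844,-0.36,0],[0,0,0]]

```text
t: 15.25
tcp_pos: [0.501, -0.0901, 0.2264]
ee_rot: [-179.9, -0.0, 96.8]
wrist_force: [0.5, -0.4, -5.3]
grip_width: 0.147
grip_force: 88.9
```

>>> servo_tool:
  deltas:
    - [[-0.27,-0.115,0],[0,0,0]]
    - [[-0.5,-0.21,0],[0,0,0]]
    - [[-0.7,-0.3,0],[0,0,0]]
    - [[-0.8,-0.34,0],[0,0,0]]
    - [[-0.844,-0.36,0],[0,0,0]]
    - [[-0.844,-0.36,0],[0,0,0]]
    - [[-0.844,-0.36,0],[0,0,0]]

```text
t: 15.95
tcp_pos: [0.4716, -0.1931, 0.2268]
ee_rot: [180.0, -0.0, 96.9]
wrist_force: [0.4, -0.3, -5.3]
grip_width: 0.146
grip_force: 88.9
```

```bash
python3 - <<'E'
from h import *
import runpy; runpy.run_path('s.py')
t=np.ascontiguousarray(imaging.grab_frame('top')[:,:,::-1]);s=np.ascontiguousarray(imaging.grab_frame('scene')[:,:,::-1]); o,w=shot('wrist','w5')
cv2.imwrite('pics/mix5.png',np.hstack([cv2.resize(s[150:360,200:410],(400,400)),cv2.copyMakeBorder(cv2.resize(w,(400,300)),0,100,0,0,0)]))
cm=cam('wrist',o); x,y=o['tcp_pos'][:2]
print('tray floor corners px (est)',[proj(cm,[.471+a,-.194+b,.009]).round(0) for a in(-.075,.075) for b in(-.055,.055)])
E
```

```text
15.95 [ 0.4716 -0.1931  0.2268] [ 1.800e+02 -4.000e-02  9.687e+01] [ 0.4  -0.33 -5.34] [ 0.03  -0.021  0.009] -37.8
tray floor corners px (est) [array([232., 249.]), array([240., 127.]), array([393., 268.]), array([414., 148.])]
```

View pics/mix5.png

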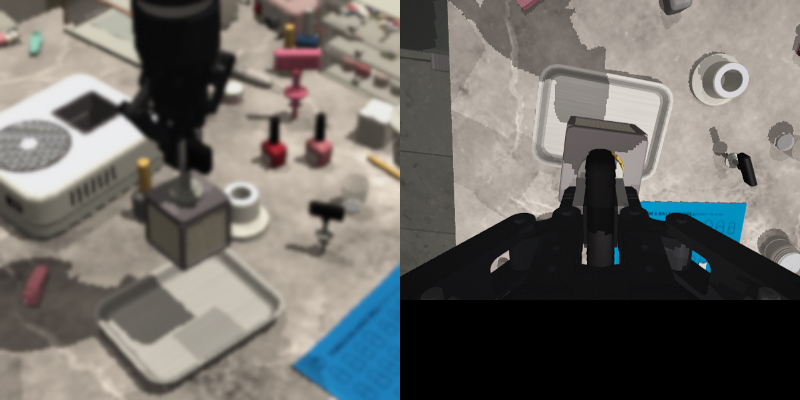

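The cartridge is above the tray, and the tray's inner corners at about (553,80) and (660,95) match the estimate. Lowering.

>>> servo_tool:
  deltas:
    - [[0,0,0.1],[0,0,0]]
    - [[0,0,0.25],[0,0,0]]
    - [[0,0,0.42],[0,0,0]]
    - [[0,0,0.58],[0,0,0]]
    - [[0,0,0.72],[0,0,0]]
    - [[0,0,0.82],[0,0,0]]
    - [[0,0,0.88],[0,0,0]]
    - [[0,0,0.9],[0,0,0]]

```text
t: 16.9
tcp_pos: [0.4716, -0.1937, 0.1184]
ee_rot: [-180.0, -0.0, 96.9]
wrist_force: [-0.3, 0.3, -5.5]
grip_width: 0.149
grip_force: 88.8
```

>>> servo_tool:
  deltas:
    - [[0,0,0.008],[0,0,0]]
    - [[0,0,0.016],[0,0,0]]
    - [[0,0,0.024],[0,0,0]]
    - [[0,0,0.032],[0,0,0]]
    - [[0,0,0.04],[0,0,0]]
    - [[0,0,0.048],[0,0,0]]

```text
t: 17.5
tcp_pos: [0.4715, -0.1941, 0.1132]
ee_rot: [180.0, 0.0, 96.8]
wrist_force: [-0.1, -0.4, -3.5]
grip_width: 0.15
grip_force: 88.8
```

```bash
python3 s.py
```

```text
17.5 [ 0.4715 -0.1941  0.1132] [179.99   0.    96.83] [-0.14 -0.44 -3.52] [ 0.036  0.094 -0.012] -37.8
```

>>> servo_tool:
  deltas:
    - [[0,0,0.004],[0,0,0]]
    - [[0,0,0.008],[0,0,0]]
    - [[0,0,0.012],[0,0,0]]
    - [[0,0,0.015],[0,0,0]]
    - [[0,0,0.015],[0,0,0]]

```text
t: 18.0
tcp_pos: [0.4717, -0.194, 0.1115]
ee_rot: [180.0, 0.0, 96.8]
wrist_force: [-0.6, 0.1, -1.7]
grip_width: 0.151
grip_force: 89.2
```

```bash
python3 s.py
```

```text
18.0 [ 0.4717 -0.194   0.1115] [1.7997e+02 1.0000e-02 9.6840e+01] [-0.62  0.07 -1.73] [-0.023  0.027 -0.004] -37.8
```

>>> servo_tool:
  deltas:
    - [[0,0,0.004],[0,0,0]]
    - [[0,0,0.008],[0,0,0]]
    - [[0,0,0.01],[0,0,0]]
    - [[0,0,0.01],[0,0,0]]

```text
t: 18.4
tcp_pos: [0.4717, -0.1941, 0.1109]
ee_rot: [180.0, 0.0, 96.8]
wrist_force: [-0.6, 1.0, 4.1]
grip_width: 0.148
grip_force: 90.6
```

```bash
python3 s.py
```

```text
18.4 [ 0.4717 -0.1941  0.1109] [1.7995e+02 3.0000e-02 9.6840e+01] [-0.6   1.05  4.14] [0.175 0.333 0.019] -37.8
```

>>> servo_tool:
  deltas:
    - [[0,0,0],[0,0,0]]
    - [[0,0,0],[0,0,0]]
    - [[0,0,0],[0,0,0]]
    - [[0,0,0],[0,0,0]]
    - [[0,0,0],[0,0,0]]
    - [[0,0,0],[0,0,0]]
    - [[0,0,0],[0,0,0]]
    - [[0,0,0],[0,0,0]]
  fingers: 0.7

```text
t: 19.2
tcp_pos: [0.4715, -0.194, 0.1101]
ee_rot: [180.0, -0.0, 96.8]
wrist_force: [-0.6, -0.7, 0.2]
grip_width: 0.703
grip_force: 0.0
```

>>> servo_tool:
  deltas:
    - [[0,0,-0.1],[0,0,0]]
    - [[0,0,-0.3],[0,0,0]]
    - [[0,0,-0.6],[0,0,0]]
    - [[0,0,-0.9],[0,0,0]]
    - [[0,0,-1],[0,0,0]]
    - [[0,0,-1],[0,0,0]]
    - [[0,0,-1],[0,0,0]]

```text
t: 19.9
tcp_pos: [0.4712, -0.1939, 0.2301]
ee_rot: [-180.0, -0.0, 96.8]
wrist_force: [0.2, 0.7, 0.1]
grip_width: 0.701
grip_force: 0.0
```

```bash
python3 - <<'E'
from h import *
import runpy; runpy.run_path('s.py')
s=np.ascontiguousarray(imaging.grab_frame('scene')[:,:,::-1]); o,w=shot('wrist','w6')
cv2.imwrite('pics/mix6.png',np.hstack([cv2.resize(s[150:360,200:410],(400,400)),cv2.copyMakeBorder(cv2.resize(w,(400,300)),0,100,0,0,0)]))
E
```

```text
19.9 [ 0.4712 -0.1939  0.2301] [-1.800e+02 -1.000e-02  9.684e+01] [0.18 0.68 0.09] [-0.032  0.042 -0.005] -37.8
```

View pics/mix6.png

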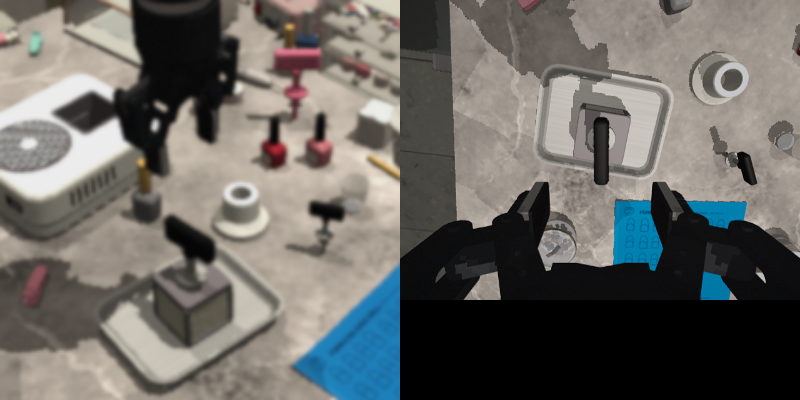

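The cartridge stands upright on the tray floor with the puller screwed in and its collar down. The gripper is clear and the other things are where they were.

```bash
python3 -c "
from rig import workorder; print(workorder.job_done())"
```

```text
the job is handed in; nothing more can be done
None
```

The job is handed in: the cartridge stands upright on the tray floor with the puller still screwed in and its collar home, the bystanders were not touched, and it took about 20 s of the 70 s; the verdict was not shown.

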